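Hold a bearing pedestal in the corner of the drilling fixture

ROBOT

A 6-joint arm with a two-finger parallel gripper is mounted at the origin on the work surface. World frame = base frame: x ahead of the robot, y to its left, z up, the work surface at z = 0. Lengths are in m, angles in rad, forces in N, time in s.
With the tool pointing down it reaches from about 0.225 to 0.875 m from the base axis. Payload 3.4 kg.
Tool frame: the origin (TCP) lies at the very end of the fingers, on their centre line; the grasp point (between the pads) lies 19 mm behind it (grip_depth is the distance from the TCP to the grasp point, in m); x points along the fingers, z is the direction in which the jaws open and shut, and the axes are right-handed (so a half turn about x gives the same grasp; the last joint's range is limited). The gripper opens to 85 mm and grips with 20 to 120 N. Pads are 22 mm wide; open, the fingers measure 114 mm over their backs; the gripper's body (76 mm by 85 mm) begins 54 mm behind the grasp point. The pads swing forward as they close: fully open they stand 13 mm farther back than shut.
Start: joints at [-1.307, 0.276, 1.505, -0, 1.361, -0.121], TCP at [0.216, -0.533, 0.231] pointing down, gripper open.
Joint ranges: [-2.89, 2.89], [-0.75, 2.08], [0.22, 2.7], [-1.18, 4.32], [0.11, 2.71], [-2.7, 2.7]. Speed limits (rad/s): [2.57, 2.57, 3.14, 3.14, 3.14, 3.14].

INTERFACE

Orientations are given as a unit quaternion [w, x, y, z].
In Python, from rig import get_state, get_image, sign_off, grip_depth gives the robot as it stands. The module is installed in compiled form; this text tells all that it offers.
- The arm moves only by the tool arm_command, never from a script. Its argument "series" is a list of rows, each an object with "dp": the shift along the tool's x, y, z scaled (see below), a list of three; "angular": the turn, a rotation vector about the tool's x, y, z scaled (see below), a list of three; "gripper": the finger opening in mm, from 0 to 85.4. A call has exactly 8 rows; each row shifts and turns the pose as measured when the row begins, along the tool's axes as they then stand; what a row does not reach is not made up. The controller multiplies each number of a shift by 0.12 m and each number of a turn by 90 degrees. A row lasts 1/8 s, in which the tool goes at most 62.5 mm and 10.7 degrees, less where a joint would pass 70% of its speed; a pose out of reach is approached as far as the arm can. A call with a number of a shift or a turn outside -1 to 1 is refused whole. A call with a gripper value outside its range is refused whole. The fingers move at their own pace and stop on an object; "grip_force" is the grip in N (left out, the last holds). Time passes only in rows, so rows that do not move let the fingers close, or fill a call up. It gives the time, the measured TCP pose, the force and the opening at its end, in the units of the state.
- get_state(): the state, without advancing time (a new reading comes with each control period).
- get_image(name): name is "scene" or "top"; returns a dict with "image" (480x640x3 uint8, blue, green, red), "depth" (480x640 float32, m along the optical axis (not along the pixel's ray), 0 where there is no reading), "mtx" (3x3 intrinsics, pixels), "view" (4x4, takes a point from world to camera coordinates). Camera axes: x right, y up, looking along -z (the intrinsics and any distortion apply to the point x, -y, -z); pixel columns grow to the right and rows downward; lengths in m; the calibration is good to about 2 mm. A picture is of the moment at which its call begins.
- sign_off(): hands the job in, once; it reports no verdict.
The state is a dict: "clock": time; "qpos": joint angles; "qd": joint speeds; "effort": joint torques, N m; "position": TCP position; "ee_rot": TCP orientation; "contact_force": force on the tool from outside, world axes, zero at the start; "moment": the same for the moment, N m; "width": finger opening in m.
Only numpy, scipy, OpenCV 4.12 (cv2) and the standard library are available. Lean on these libraries where they do the work, as an engineer would, in place of code of your own. Each camera call takes 0.05 s, during which the arm holds its last target. There are 200 camera calls.

TASK

Take the bearing pedestal from the bench and set it foot down on the plywood drill board, inside the corner made by the two steel fences, with a long edge of its foot flush along the long fence and an end of its foot flush against the short fence. Press it firmly against both fences at once and finish while still holding and pressing it there, flat on the board, so that its foot can be drilled. Leave the other things on the bench where they are.

Things in the scene. Friction and masses are not known exactly. Their poses are not given: they have to be found in the camera images.
- pedestal_center (a point): Centre of the bearing pedestal, a loose plain aluminium piece 75 mm tall, 37.5 mm above its underside. Foot 70 (x) x 110 (y) x 14 mm; on its middle an upright body 36 (x) x 50 (y) mm, flat parallel cheeks 50 mm apart up to 50 mm above the underside, then a round crown; a 28 mm bore runs along x. z up; the same after half a turn about z. 0.38 to 0.77 kg. Starts upright on the bench.
- pedestal: The same bearing pedestal; origin at the centre of its underside, axes as at its centre. A small drill mark on top of the foot at each end. The foot slides on the board and along the fences with a friction of 0.28 to 0.42.
- fixture: Drilling fixture, fixed to the bench at a place and yaw that vary: a plywood drill board 160 (x) x 220 (y) mm, 18 mm thick, origin at the centre of its underside. Two dark steel fence bars 20 mm high are bolted on top at a right angle: the long one along y near the +x edge, the short one along x near the +y edge.
- corner (a point): Point on the board's top face, 18 mm above the bench, where the inner faces of the two fences would meet: (45, 70, 18) mm in the fixture's frame, same axes. The free area lies towards -x and -y. A seated pedestal has its centre at (-35, -55, +37.5) mm from here and its y along the fixture's y.
- fence_long: The long fence: fixed rigid steel bar 25 (x) x 190 (y) x 20 mm high, with three screw heads 8 mm above it; origin at the centre of its underside, on the board; axes as the fixture's. Its inner face looks to -x, 12.5 mm from the origin.
- fence_short: The short fence: fixed rigid steel bar 80 (x) x 25 (y) x 20 mm high, with two screw heads 8 mm above it; origin at the centre of its underside, on the board; axes as the fixture's. Its inner face looks to -y, 12.5 mm from the origin. A chip gap of 8 mm is left between it and the long fence.
- spacer: Bystander: a loose plain aluminium block 45 (x) x 70 (y) x 30 mm high with two small dark hole marks on top, origin at the centre of its underside. It lies on the same side of the bench as the pedestal; either may be the nearer one.
- drill: Bystander: a cordless drill, 240 mm tall, standing on its battery (115 x 76 mm); origin at the centre of its underside, the chuck points along its x.
- oil: Bystander: a white squirt bottle of cutting oil, 54 mm across, 150 mm tall, origin at the centre of its underside.
- wrench: Bystander: a steel wrench 190 mm long lying flat along its x, origin at the middle of its underside.

How it is judged:
At the end, for the whole second after the job is handed in: In the last second the fingers hold the pedestal (over 1 N) and it presses on each fence with over 2 N; its centre is within 3 mm of the seated place (2.5 mm in height), its y within 0.03 rad of the fixture's y, upright within 0.03 rad, at rest (under 10 mm/s) (contact force between pedestal and fence_long above 2 N and contact force between pedestal and fence_short above 2 N and contact force between pedestal and the fingers above 1 N and angle between the y axis of pedestal and the y axis of fixture, either way round below 0.03 rad and angle between pedestal's own z axis and vertical below 0.03 rad and x of pedestal_center in the frame of corner between -0.038 and -0.032 m and y of pedestal_center in the frame of corner between -0.058 and -0.052 m and z of pedestal_center in the frame of corner between 0.035 and 0.04 m and linear speed of pedestal below 0.01 m/s); the arm keeps its last pose, push and grip.
It fails at once if the aluminium block is moved more than 30 mm (distance of spacer from where it was at the start of the episode above 0.03 m).
It fails at once if the cordless drill is moved more than 30 mm (distance of drill from where it was at the start of the episode above 0.03 m).
It fails at once if the oil bottle is moved more than 30 mm (distance of oil from where it was at the start of the episode above 0.03 m).
It fails at once if the wrench is moved more than 30 mm (distance of wrench from where it was at the start of the episode above 0.03 m).
It also fails if it takes over 58 s, if anything falls off the work surface, if the arm or the gripper's body presses on something with over 40 N, if the wrist force passes 120 N, or if a joint passes its speed limit or range.

## Working session

There is one attempt and no reset: what is moved stays moved. The work goes in short steps, Python scripts to look and compute and a tool call to move; the robot and the scene stay as the last step left them, time stands still between calls to the robot, and variables do not carry over. Pictures are saved under pics/ and viewed, about 8 in all and at most 12, crops included, and the job is handed in when it is done.

Besides the shell and the picture viewer there is one more tool, called after ">>>" as name(argument=value, ...) on one line, values as JSON. arm_command: Moves the arm, as the interface text tells. Its arguments: {"type":"object","properties":{"series":{"type":"array","items":{"type":"object","properties":{"dp":{"type":"array","items":{"type":"number"}},"angular":{"type":"array","items":{"type":"number"}},"gripper":{"type":"number"}}}},"grip_force":{"type":"number"}},"required":["series"]}

```bash
mkdir -p pics
python3 - <<'E'
from rig import *
import cv2,numpy as np
print(get_state(), grip_depth)
for n in("scene","top"):
    d=get_image(n); cv2.imwrite(f"pics/{n}0.png",d["image"]); np.savez(f"{n}0.npz",**{k:np.array(v) for k,v in d.items()}); print(d["mtx"],d["view"])
    print(d.keys())
E
```

```text
{'clock': 0.0, 'qpos': array([-1.30699629e+00,  2.76605464e-01,  1.50615928e+00, -1.98784429e-05,
        1.36069321e+00, -1.20985856e-01]), 'qd': array([ 0.00040345, -0.0005497 , -0.00013887, -0.00079016,  0.00076887,
        0.00064908]), 'effort': array([-1.07403688e-03, -4.16776800e+01, -2.45808184e+01, -1.94458653e-04,
        1.09470013e-02, -1.17892375e-05]), 'position': array([ 0.21568663, -0.53243237,  0.23042332]), 'ee_rot': array([ 0.58587653,  0.39559591,  0.58688234, -0.39474256]), 'contact_force': array([-0.13929269, -0.21310976,  0.2751568 ]), 'moment': array([ 0.01780463, -0.05938176, -0.00738446]), 'width': 0.08547645131544793} 0.0187
[[468.22103696   0.         321.2004906 ]
 [  0.         468.22103696 237.49049786]
 [  0.           0.           1.        ]] [[-0.86276575  0.50550193 -0.01015145  0.46844862]
 [-0.39906949 -0.6685094   0.62756572  0.22790341]
 [ 0.31044935  0.54549334  0.77849741 -1.32132248]
 [ 0.          0.          0.          1.        ]]
dict_keys(['image', 'depth', 'mtx', 'view'])
[[560.26572479   0.         326.08359497]
 [  0.         560.26572479 240.11186381]
 [  0.           0.           1.        ]] [[ 0.00323309 -0.99999299 -0.00188638  0.07722909]
 [ 0.99780773  0.00310132  0.0661069  -0.58422475]
 [-0.06610058 -0.00209598  0.99781076 -1.25502263]
 [ 0.          0.          0.          1.        ]]
dict_keys(['image', 'depth', 'mtx', 'view'])
```

View pics/top0.png

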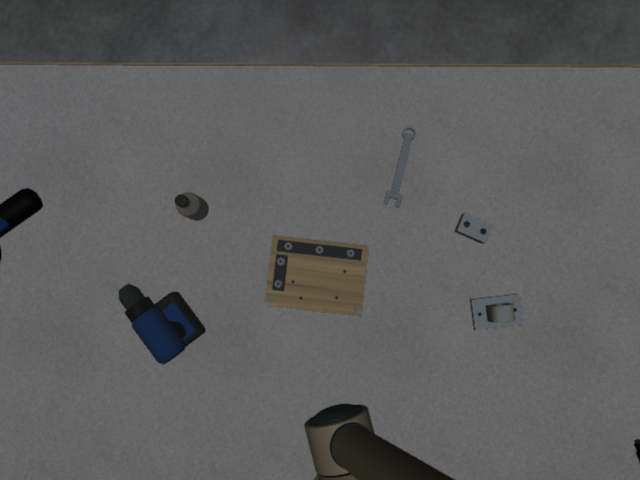

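View pics/scene0.png

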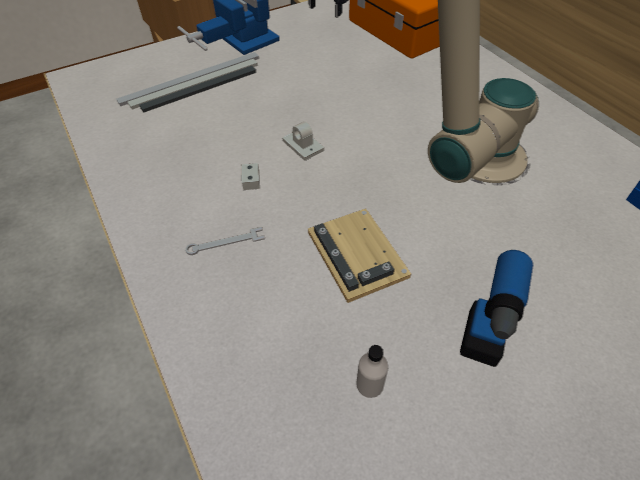

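The top view shows the fixture at about (317,275), with the long fence on the +x side and the short one on the +y side. The pedestal is at (497,312), the spacer at (474,227) and the wrench at (400,165). The scene view agrees. Next I measure from depth and colour.

```bash
cat > h.py <<'E'
import numpy as np,cv2
from scipy.spatial.transform import Rotation as R
def load(n): return dict(np.load(n))
def ray(d,uv,z):
    "cast pixels onto plane height z"
    V=d["view"];C=-V[:3,:3].T@V[:3,3];K=d["mtx"];uv=np.atleast_2d(uv).astype(float)
    r=np.c_[(uv[:,0]-K[0,2])/K[0,0],-(uv[:,1]-K[1,2])/K[1,1],-np.ones(len(uv))]@V[:3,:3]
    return C+r*((z-C[2])/r[:,2])[:,None]
def cloud(d):
    V=d["view"];K=d["mtx"];D=d["depth"];v,u=np.mgrid[:480,:640]
    p=np.stack([(u-K[0,2])/K[0,0]*D,-(v-K[1,2])/K[1,1]*D,-D],-1)-V[:3,3]
    P=p@V[:3,:3]; P[D==0]=np.nan; return P
def rect(xy):
    (c,s,a)=cv2.minAreaRect((xy*1000).astype(np.float32)); return np.round(c,1),np.round(s,1),round(a,2)
def toolR(st): return R.from_quat(np.roll(st["ee_rot"],-1))
E
python3 - <<'E'
from h import *
from rig import get_state
for n in("top0.npz","scene0.npz"):
    d=load(n);P=cloud(d);im=d["image"];x,y,z=P[...,0],P[...,1],P[...,2]
    print(n,"bench z",np.nanmedian(z[(abs(x-.45)<.05)&(abs(y+.1)<.03)]))
    hsv=cv2.cvtColor(im,cv2.COLOR_BGR2HSV)
    reg=(x>.2)&(x<.75)&(y>-.5)&(y<.25)
    for nm,lo,hi in(("foot",.009,.018),("body",.03,.09),("all>6mm",.006,.1)):
        m=(reg&(z>lo)&(z<hi)).astype(np.uint8)
        k,L,S,_=cv2.connectedComponentsWithStats(m)
        for i in range(1,k):
            if S[i,4]>60:
                q=L==i; print(nm,S[i].tolist(),rect(P[q][:,:2]),"z50",np.round(np.median(z[q]),4),"max",np.round(z[q].max(),4))
    m=((hsv[...,0]>8)&(hsv[...,0]<28)&(hsv[...,1]>70)&reg).astype(np.uint8)
    m=cv2.morphologyEx(m,cv2.MORPH_OPEN,np.ones((3,3)))
    k,L,S,_=cv2.connectedComponentsWithStats(m)
    for i in range(1,k):
        if S[i,4]>200:
            v,u=np.where(L==i); print("wood",S[i].tolist(),rect(ray(d,np.c_[u,v],.018)[:,:2]))
    m=((hsv[...,2]<75)&(z>.025)&(z<.05)&(x>.3)&(y<.2)&(y>-.1)).astype(np.uint8)
    k,L,S,_=cv2.connectedComponentsWithStats(m)
    for i in range(1,k):
        if S[i,4]>60:
            v,u=np.where(L==i); print("fence",S[i].tolist(),rect(ray(d,np.c_[u,v],.038)[:,:2]))
s=get_state();print(toolR(s).as_matrix().round(3))
E
```

```text
top0.npz bench z 0.0003235047027814311
foot [269, 237, 9, 32, 81] (array([555.2, 198.7]), array([13.1, 71.6]), 83.51) z50 0.0162 max 0.0179
foot [277, 253, 88, 63, 1861] (array([485.,  88.]), array([191.8, 125.2]), 83.63) z50 0.0163 max 0.018
foot [338, 259, 29, 22, 178] (array([525.2,  17.6]), array([60.5, 47.7]), 61.55) z50 0.0166 max 0.018
foot [266, 270, 14, 28, 91] (array([485.2, 200.2]), array([29.7, 61.1]), 89.94) z50 0.0164 max 0.018
foot [471, 294, 53, 37, 935] (array([ 422.7, -308.9]), array([ 70.5, 111. ]), 6.86) z50 0.0142 max 0.018
body [458, 214, 34, 29, 343] (array([ 612.3, -256.1]), array([68.8, 45.1]), 66.92) z50 0.0318 max 0.0378
body [277, 240, 86, 21, 950] (array([561.1,  94.1]), array([190.1,  25.4]), 83.79) z50 0.0385 max 0.0521
body [273, 255, 15, 36, 406] (array([509.9, 182.6]), array([25.6, 79.5]), 83.66) z50 0.0385 max 0.0498
body [488, 304, 28, 19, 461] (array([ 422.8, -308.3]), array([36.2, 51.6]), 6.7) z50 0.0697 max 0.0809
all>6mm [384, 170, 20, 38, 255] (array([706. , -82.1]), array([37.7, 84.7]), 75.05) z50 0.0087 max 0.0161
all>6mm [455, 213, 38, 31, 
[... 1680 characters left out ...]
4.7]), array([77.3, 44.5]), 66.57) z50 0.0309 max 0.037
all>6mm [430, 162, 35, 21, 158] (array([224.5,  60.3]), array([15. , 98.4]), 13.73) z50 0.0886 max 0.0998
all>6mm [308, 209, 103, 94, 5429] (array([504.5,  96.3]), array([233.8, 163.7]), 83.16) z50 0.0201 max 0.0519
all>6mm [228, 227, 37, 16, 236] (array([708.8, -79.1]), array([39.2, 84.9]), 76.47) z50 0.0089 max 0.0143
wood [308, 211, 102, 91, 3933] (array([506.8, 104.6]), array([227.1, 162.4]), 83.87)
fence [314, 224, 45, 66, 651] (array([565.2,  98.4]), array([196.3,  26.6]), 84.0)
fence [358, 262, 36, 23, 325] (array([513.6, 187. ]), array([32.2, 82.1]), 84.17)
[[-0.     0.927  0.375]
 [ 0.002  0.375 -0.927]
 [-1.     0.    -0.002]]
```

Both views agree:

| Item | Position (mm) | Yaw |
|---|---|---|
| Pedestal | (423, -308) | +6.9° |
| Fixture | corner at about (556, 165) | -6.2° |
| Seated centre | about (515.7, 114.5) | – |

Sizes and heights match the given ones. I'll grip the cheeks, with tool z along the pedestal's y.

```bash
cat > go.py <<'E'
# usage: go.py x y z(mm TCP) toolz_angle_deg : prints what remains, in command units, in the tool axes (after turn too)
import sys
from h import *
from rig import get_state
s=get_state();M=toolR(s);a=[float(v) for v in sys.argv[1:]]
t=np.array(a[:3])/1000;th=np.radians(a[3])
X=np.array([0,0,-1.]);Z=np.array([np.cos(th),np.sin(th),0]);T=R.from_matrix(np.c_[X,np.cross(Z,X),Z])
rv=(M.inv()*T).as_rotvec()
d=t-s["position"]
print("clock",round(s["clock"],2),"pos",s["position"].round(4),"w",round(s["width"],4),"F",s["contact_force"].round(1),"Mo",s["moment"].round(2),"q6",s["qpos"][5].round(2),"tz",np.degrees(np.arctan2(*M.as_matrix()[[1,0],2])).round(2))
print("turn units",(rv/(np.pi/2)).round(4),"shift now",(M.inv().apply(d)/.12).round(3),"shift after turn",(T.inv().apply(d)/.12).round(3))
E
python3 go.py 423.3 -307.8 130 -83.14
```

```text
clock 0.1 pos [ 0.2157 -0.5325  0.2305] w 0.0857 F [-0.1 -0.3  1.1] Mo [0.04 0.01 0.  ] q6 -0.12 tz -67.95
turn units [ 0.1688 -0.0011 -0.    ] shift now [ 0.84   2.306 -1.085] shift after turn [ 0.838  1.941 -1.652]
```

>>> arm_command(series=[{"dp": [0,0,0],"angular": [0.085,0,0],"gripper": 85},{"dp": [0,0,0],"angular": [0.084,0,0],"gripper": 85},{"dp": [0.14,0.32,-0.27],"angular": [0,0,0],"gripper": 85},{"dp": [0.14,0.32,-0.27],"angular": [0,0,0],"gripper": 85},{"dp": [0.14,0.32,-0.27],"angular": [0,0,0],"gripper": 85},{"dp": [0.14,0.32,-0.27],"angular": [0,0,0],"gripper": 85},{"dp": [0.14,0.32,-0.27],"angular": [0,0,0],"gripper": 85},{"dp": [0.14,0.32,-0.27],"angular": [0,0,0],"gripper": 85}], grip_force=60)

```text
clock: 1.1
position: [0.4269, -0.3109, 0.1249]
ee_rot: [0.524, 0.474, 0.526, -0.474]
contact_force: [0.0, -0.6, 0.4]
width: 0.0848
```

```bash
python3 go.py 423.3 -307.8 130 -83.14
```

```text
clock 1.1 pos [ 0.4269 -0.3109  0.1249] w 0.0848 F [ 0.  -0.6  0.4] Mo [-0.02 -0.02  0.06] q6 0.71 tz -84.16
turn units [-0.0113 -0.0012  0.0005] shift now [-0.043 -0.027 -0.029] shift after turn [-0.043 -0.027 -0.029]
```

>>> arm_command(series=[{"dp": [0,-0.027,-0.029],"angular": [-0.0113,-0.001,0],"gripper": 85},{"dp": [0,0,0],"angular": [0,0,0],"gripper": 85},{"dp": [0.2,0,0],"angular": [0,0,0],"gripper": 85},{"dp": [0.2,0,0],"angular": [0,0,0],"gripper": 85},{"dp": [0.2,0,0],"angular": [0,0,0],"gripper": 85},{"dp": [0.1,0,0],"angular": [0,0,0],"gripper": 85},{"dp": [0,0,0],"angular": [0,0,0],"gripper": 85},{"dp": [0,0,0],"angular": [0,0,0],"gripper": 85}])

```text
clock: 2.1
position: [0.4223, -0.3129, 0.0407]
ee_rot: [0.53, 0.469, 0.527, -0.471]
contact_force: [0.5, 0.6, 0.2]
width: 0.0848
```

```bash
python3 go.py 423.3 -307.8 17.5 -83.14
python3 - <<'E'
from h import *
from rig import get_image
for n in("scene","top"):
    d=get_image(n); im=d["image"]; u,v=(240,90) if n=="scene" else (450,265)
    cv2.imwrite(f"pics/{n}1.png",cv2.resize(im[v:v+90,u:u+110],None,fx=3.6,fy=3.6,interpolation=cv2.INTER_CUBIC))
a=[cv2.imread(f"pics/{n}1.png") for n in("scene","top")];cv2.imwrite("pics/pair1.png",np.hstack(a))
E
```

```text
clock 2.1 pos [ 0.4223 -0.3129  0.0407] w 0.0848 F [0.5 0.6 0.2] Mo [-0.01 -0.02  0.09] q6 0.69 tz -83.3
turn units [-0.0018  0.0032 -0.0007] shift now [ 0.193  0.013 -0.042] shift after turn [ 0.193  0.014 -0.041]
```

View pics/pair1.png

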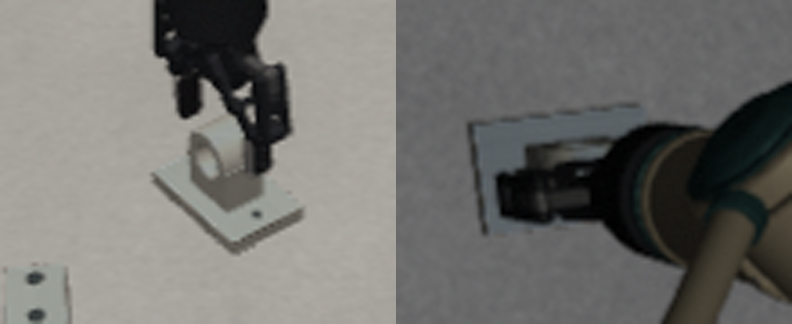

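The pair shows the fingers straddling the crown along the foot's length, clear of the piece. I'll correct 5 mm in y and go down.

>>> arm_command(series=[{"dp": [0.0,0.013,-0.042],"angular": [-0.002,0.003,0],"gripper": 85},{"dp": [0,0,0],"angular": [0,0,0],"gripper": 85},{"dp": [0.1,0,0],"angular": [0,0,0],"gripper": 85},{"dp": [0.07,0,0],"angular": [0,0,0],"gripper": 85},{"dp": [0,0,0],"angular": [0,0,0],"gripper": 85},{"dp": [0,0,0],"angular": [0,0,0],"gripper": 85},{"dp": [0,0,0],"angular": [0,0,0],"gripper": 85},{"dp": [0,0,0],"angular": [0,0,0],"gripper": 85}])

```text
clock: 3.2
position: [0.4242, -0.3072, 0.0198]
ee_rot: [0.53, 0.469, 0.529, -0.468]
contact_force: [0.3, 0.5, -0.2]
width: 0.0852
```

```bash
python3 go.py 423.3 -307.8 17.5 -83.14
```

```text
clock 3.2 pos [ 0.4242 -0.3072  0.0198] w 0.0852 F [ 0.3  0.5 -0.2] Mo [0.03 0.   0.01] q6 0.69 tz -83.04
turn units [ 0.0011  0.0009 -0.0015] shift now [ 0.019 -0.008  0.004] shift after turn [ 0.019 -0.008  0.004]
```

Close the gripper here; the TCP is about 6 mm above the foot's top.

>>> arm_command(series=[{"dp": [0,-0.008,0],"angular": [0,0,0],"gripper": 85},{"dp": [0,0,0],"angular": [0,0,0],"gripper": 55},{"dp": [0,0,0],"angular": [0,0,0],"gripper": 40},{"dp": [0,0,0],"angular": [0,0,0],"gripper": 40},{"dp": [0,0,0],"angular": [0,0,0],"gripper": 40},{"dp": [0,0,0],"angular": [0,0,0],"gripper": 40},{"dp": [0,0,0],"angular": [0,0,0],"gripper": 40},{"dp": [0,0,0],"angular": [0,0,0],"gripper": 40}], grip_force=70)

```text
clock: 4.2
position: [0.4233, -0.3072, 0.0205]
ee_rot: [0.53, 0.469, 0.528, -0.468]
contact_force: [0.7, -0.2, 0.9]
width: 0.0491
```

```bash
python3 go.py 423.3 -307.8 100 -83.14
```

```text
clock 4.2 pos [ 0.4233 -0.3072  0.0205] w 0.0491 F [ 0.7 -0.2  0.9] Mo [0.23 0.03 0.03] q6 0.69 tz -83.06
turn units [ 0.0009  0.0009 -0.0019] shift now [-0.663  0.001  0.006] shift after turn [-0.663 -0.     0.005]
```

>>> arm_command(series=[{"dp": [-0.1,0,0],"angular": [0,0,0],"gripper": 40},{"dp": [-0.15,0,0],"angular": [0,0,0],"gripper": 40},{"dp": [-0.15,0,0],"angular": [0,0,0],"gripper": 40},{"dp": [-0.15,0,0],"angular": [0,0,0],"gripper": 40},{"dp": [-0.15,0,0],"angular": [0,0,0],"gripper": 40},{"dp": [-0.05,0,0],"angular": [0,0,0],"gripper": 40},{"dp": [0,0,0],"angular": [0.05,0,0],"gripper": 40},{"dp": [0,0,0],"angular": [0.05,0,0],"gripper": 40}])

```text
clock: 5.2
position: [0.4174, -0.3023, 0.1084]
ee_rot: [-0.485, -0.51, -0.495, 0.51]
contact_force: [-0.5, -0.4, -6.6]
width: 0.0493
```

```bash
python3 go.py 505 95 110 -96.25
python3 - <<'E'
from h import *
from rig import get_image
d=get_image("scene");cv2.imwrite("pics/lift.png",cv2.resize(d["image"][40:190,220:420],None,fx=3,fy=3))
E
```

```text
clock 5.2 pos [ 0.4174 -0.3023  0.1084] w 0.0493 F [-0.5 -0.4 -6.6] Mo [-0.02 -0.06 -0.01] q6 0.85 tz -92.31
turn units [ 0.0438 -0.0058  0.0069] shift now [ 0.012  0.596 -3.338] shift after turn [-0.013  0.365 -3.371]
```

View pics/lift.png

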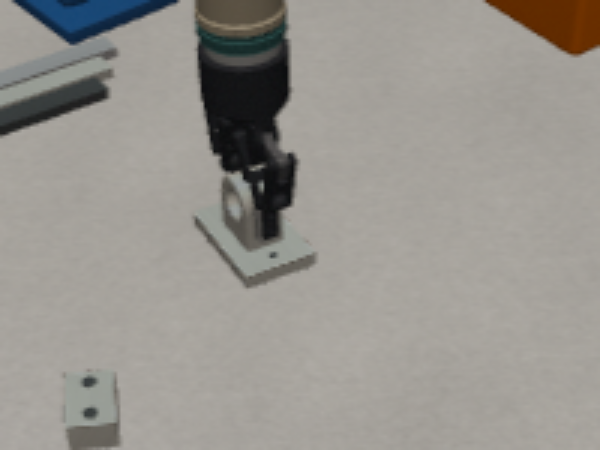

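The pedestal is lifted level in the jaws (about 0.65 kg). Now I carry it across.

>>> arm_command(series=[{"dp": [0,0.05,-0.2],"angular": [0.044,-0.005,0.007],"gripper": 40},{"dp": [0,0.05,-0.35],"angular": [0,0,0],"gripper": 40},{"dp": [0,0.04,-0.4],"angular": [0,0,0],"gripper": 40},{"dp": [0,0.04,-0.4],"angular": [0,0,0],"gripper": 40},{"dp": [0,0.04,-0.4],"angular": [0,0,0],"gripper": 40},{"dp": [0,0.04,-0.4],"angular": [0,0,0],"gripper": 40},{"dp": [0,0.04,-0.4],"angular": [0,0,0],"gripper": 40},{"dp": [0,0.04,-0.3],"angular": [0,0,0],"gripper": 40}])

```text
clock: 6.25
position: [0.4923, 0.0416, 0.1039]
ee_rot: [-0.469, -0.526, -0.474, 0.528]
contact_force: [0.2, 0.3, -7.3]
width: 0.0491
```

```bash
python3 go.py 502.2 100.9 100 -96.25
```

```text
clock 6.25 pos [0.4923 0.0416 0.1039] w 0.0491 F [ 0.2  0.3 -7.3] Mo [-0.05 -0.06 -0.03] q6 1.62 tz -96.35
turn units [-0.0012 -0.0014  0.0052] shift now [ 0.034  0.028 -0.501] shift after turn [ 0.033  0.028 -0.501]
```

>>> arm_command(series=[{"dp": [0,0.01,-0.2],"angular": [0,-0.001,0.005],"gripper": 40},{"dp": [0,0.01,-0.2],"angular": [0,0,0],"gripper": 40},{"dp": [0,0.008,-0.1],"angular": [0,0,0],"gripper": 40},{"dp": [0,0,0],"angular": [0,0,0],"gripper": 40},{"dp": [0.15,0,0],"angular": [0,0,0],"gripper": 40},{"dp": [0.1,0,0],"angular": [0,0,0],"gripper": 40},{"dp": [0,0,0],"angular": [0,0,0],"gripper": 40},{"dp": [0,0,0],"angular": [0,0,0],"gripper": 40}])

```text
clock: 7.25
position: [0.4998, 0.102, 0.0706]
ee_rot: [-0.473, -0.523, -0.475, 0.527]
contact_force: [-0.6, -0.5, -7.3]
width: 0.0495
```

```bash
python3 go.py 502.2 100.9 40 -96.25
cat > chk.py <<'E'
from h import *
from rig import get_image
import sys
tag=sys.argv[1]; d=get_image("scene"); np.savez("s.npz",**d)
t=get_image("top")
a=cv2.resize(d["image"][170:310,280:430],None,fx=2.6,fy=2.6); b=cv2.resize(t["image"][215:355,245:395],None,fx=2.6,fy=2.6)
cv2.imwrite(f"pics/{tag}.png",np.hstack([a,b]))
# foot top pixels: light, in the fixture region
P=cloud(d);z=P[...,2];hsv=cv2.cvtColor(d["image"],cv2.COLOR_BGR2HSV)
m=(hsv[...,1]<40)&(hsv[...,2]>110)&(z>.022)&(z<.11)&(P[...,0]>.4)&(P[...,0]<.6)&(abs(P[...,1]-.1)<.1)
q=P[m]; print("light px",m.sum(),"z pct",np.percentile(q[:,2],[5,25,50,75,95]).round(4))
E
python3 chk.py pre
```

```text
clock 7.25 pos [0.4998 0.102  0.0706] w 0.0495 F [-0.6 -0.5 -7.3] Mo [-0.01  0.01  0.04] q6 1.74 tz -95.89
turn units [0.004  0.0019 0.004 ] shift now [0.255 0.022 0.006] shift after turn [0.255 0.021 0.007]
light px 832 z pct [0.0415 0.063  0.0649 0.0663 0.0882]
```

View pics/pre.png

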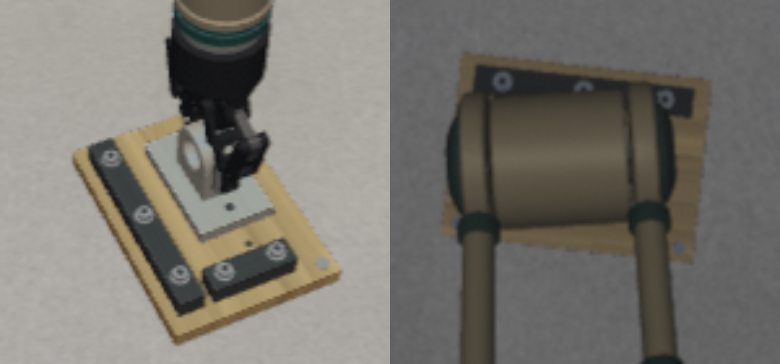

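The foot is hovering 26 mm above the board inside the corner, parallel to the fences. I'll check its offset against the fences in the same view.

```bash
cat > rel.py <<'E'
from h import *
import sys
lo,hi=float(sys.argv[1]),float(sys.argv[2])
d=load("s.npz");P=cloud(d);z=P[...,2];hsv=cv2.cvtColor(d["image"],cv2.COLOR_BGR2HSV)
m=((hsv[...,1]<40)&(hsv[...,2]>110)&(z>lo)&(z<hi)&(P[...,0]>.4)&(P[...,0]<.6)&(abs(P[...,1]-.1)<.1)).astype(np.uint8)
k,L,S,_=cv2.connectedComponentsWithStats(m); i=1+S[1:,4].argmax(); q=P[L==i]
c,s,a=rect(q[:,:2]);print("foot",c,s,a,"z",np.median(q[:,2]).round(4))
yw=np.radians(a if s[0]<s[1] else a-90)
th=np.radians(-5.95);X=np.array([np.cos(th),np.sin(th)]);Y=np.array([-X[1],X[0]])
# same-camera fence (scene depth rects) inner faces
fx=np.array([561.5,95.6])@X-12.5; fy=np.array([510.6,184.])@Y-12.5
print("foot yaw deg",np.degrees(yw).round(2),"gap long",(fx-35-c@X).round(1),"gap short",(fy-55-c@Y).round(1))
E
python3 rel.py .058 .071
```

```text
foot [501.  101.4] [112.4  70.6] 84.17 z 0.0653
foot yaw deg -5.83 gap long 13.3 gap short 15.7
```

>>> arm_command(series=[{"dp": [0,0,0],"angular": [0.003,0.002,0.004],"gripper": 40},{"dp": [0.1,0.01,0],"angular": [0,0,0],"gripper": 40},{"dp": [0.08,0,0],"angular": [0,0,0],"gripper": 40},{"dp": [0.04,0,0],"angular": [0,0,0],"gripper": 40},{"dp": [0,0,0],"angular": [0,0,0],"gripper": 40},{"dp": [0.015,0,0],"angular": [0,0,0],"gripper": 40},{"dp": [0,0,0],"angular": [0,0,0],"gripper": 40},{"dp": [0,0,0],"angular": [0,0,0],"gripper": 40}])

```text
clock: 8.35
position: [0.5019, 0.1022, 0.0413]
ee_rot: [0.473, 0.527, 0.472, -0.525]
contact_force: [1.2, -0.4, -6.8]
width: 0.049
```

```bash
python3 go.py 515.5 114.5 38.5 -96.1
```

```text
clock 8.35 pos [0.5019 0.1022 0.0413] w 0.049 F [ 1.2 -0.4 -6.8] Mo [0.   0.02 0.06] q6 1.74 tz -96.15
turn units [-0.0005 -0.0004 -0.0015] shift now [ 0.024  0.102 -0.114] shift after turn [ 0.023  0.102 -0.114]
```

>>> arm_command(series=[{"dp": [0.012,0,0],"angular": [0,0,0],"gripper": 40},{"dp": [0.012,0,0],"angular": [0,0,0],"gripper": 40},{"dp": [0.01,0,0],"angular": [0,0,0],"gripper": 40},{"dp": [0.01,0,0],"angular": [0,0,0],"gripper": 40},{"dp": [0,0,0],"angular": [0,0,0],"gripper": 40},{"dp": [0,0,0],"angular": [0,0,0],"gripper": 40},{"dp": [0,0,0],"angular": [0,0,0],"gripper": 40},{"dp": [0,0,0],"angular": [0,0,0],"gripper": 40}])

```text
clock: 9.35
position: [0.5026, 0.1022, 0.0385]
ee_rot: [0.473, 0.527, 0.471, -0.525]
contact_force: [-0.7, 0.4, -3.7]
width: 0.0493
```

```bash
python3 go.py 515.5 114.5 38.5 -96.1
```

```text
clock 9.35 pos [0.5026 0.1022 0.0385] w 0.0493 F [-0.7  0.4 -3.7] Mo [ 0.07  0.21 -0.02] q6 1.74 tz -96.15
turn units [-0.0006 -0.0007 -0.0029] shift now [ 0.001  0.096 -0.113] shift after turn [ 0.     0.096 -0.113]
```

>>> arm_command(series=[{"dp": [0.002,0.02,-0.025],"angular": [0,0,0],"gripper": 40},{"dp": [0.002,0.02,-0.025],"angular": [0,0,0],"gripper": 40},{"dp": [0.002,0.02,-0.025],"angular": [0,0,0],"gripper": 40},{"dp": [0.002,0.015,-0.015],"angular": [0,0,0],"gripper": 40},{"dp": [0,0,0],"angular": [0,0,0],"gripper": 40},{"dp": [0,0,0],"angular": [0,0,0],"gripper": 40},{"dp": [0,0,0],"angular": [0,0,0],"gripper": 40},{"dp": [0,0,0],"angular": [0,0,0],"gripper": 40}])

```text
clock: 10.35
position: [0.5135, 0.1122, 0.0385]
ee_rot: [0.474, 0.527, 0.471, -0.525]
contact_force: [-1.5, -1.4, 0.6]
width: 0.0495
```

```bash
python3 go.py 515.5 114.5 38.5 -96.1
```

```text
clock 10.35 pos [0.5135 0.1122 0.0385] w 0.0495 F [-1.5 -1.4  0.6] Mo [0.05 0.3  0.11] q6 1.76 tz -96.1
turn units [ 0.     -0.0001 -0.0032] shift now [ 0.     0.015 -0.021] shift after turn [ 0.     0.015 -0.021]
```

>>> arm_command(series=[{"dp": [0,0.01,0],"angular": [0,0,0],"gripper": 40},{"dp": [0,0.01,0],"angular": [0,0,0],"gripper": 40},{"dp": [0,0.01,0],"angular": [0,0,0],"gripper": 40},{"dp": [0,0.01,-0.01],"angular": [0,0,0],"gripper": 40},{"dp": [0,0.01,-0.01],"angular": [0,0,0],"gripper": 40},{"dp": [0,0.01,-0.01],"angular": [0,0,0],"gripper": 40},{"dp": [0,0.01,-0.01],"angular": [0,0,0],"gripper": 40},{"dp": [0,0.01,-0.01],"angular": [0,0,0],"gripper": 40}])

```text
clock: 11.35
position: [0.515, 0.1127, 0.0392]
ee_rot: [-0.471, -0.521, -0.473, 0.531]
contact_force: [-6.2, -4.0, 4.8]
width: 0.0493
```

```bash
python3 go.py 515.5 114.5 38.5 -96.1
```

```text
clock 11.35 pos [0.515  0.1127 0.0392] w 0.0493 F [-6.2 -4.   4.8] Mo [-0.2   0.66 -0.11] q6 1.77 tz -96.22
turn units [-0.0013  0.0057  0.0074] shift now [ 0.006  0.003 -0.015] shift after turn [ 0.006  0.003 -0.015]
```

>>> arm_command(series=[{"dp": [0.005,0.015,-0.015],"angular": [0,0.005,0.007],"gripper": 40},{"dp": [0.005,0.015,-0.02],"angular": [0,0.002,0.002],"gripper": 40},{"dp": [0.005,0.015,-0.02],"angular": [0,0,0],"gripper": 40},{"dp": [0.005,0.015,-0.02],"angular": [0,0,0],"gripper": 40},{"dp": [0.005,0.015,-0.02],"angular": [0,0,0],"gripper": 40},{"dp": [0.005,0.015,-0.02],"angular": [0,0,0],"gripper": 40},{"dp": [0.005,0.015,-0.02],"angular": [0,0,0],"gripper": 40},{"dp": [0.005,0.015,-0.02],"angular": [0,0,0],"gripper": 40}])

```text
clock: 12.35
position: [0.5152, 0.1141, 0.0403]
ee_rot: [-0.472, -0.513, -0.472, 0.539]
contact_force: [-8.4, -8.9, 12.0]
width: 0.0492
```

```bash
python3 go.py 515.5 114.5 38.5 -96.1; python3 chk.py press; python3 rel.py .026 .04
```

```text
clock 12.35 pos [0.5152 0.1141 0.0403] w 0.0492 F [-8.4 -8.9 12. ] Mo [-0.53  0.95 -0.29] q6 1.8 tz -96.18
turn units [-0.0011  0.0172  0.0159] shift now [ 0.015  0.003 -0.004] shift after turn [ 0.015  0.003 -0.003]
light px 874 z pct [0.0321 0.0341 0.0359 0.045  0.0917]
foot [516.5 114.1] [113.7  70.5] 84.27 z 0.0346
foot yaw deg -5.73 gap long -0.8 gap short 1.4
```

View pics/press.png

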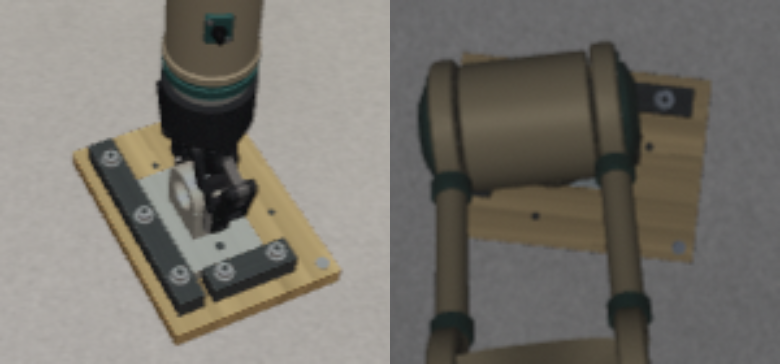

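Both fences are touched, but the tool has leaned about 2° because the compliance ratchets each row. I'll relax the push, square the tool up and grip harder.

>>> arm_command(series=[{"dp": [0,-0.005,0.005],"angular": [0,0.006,0.006],"gripper": 40},{"dp": [0,0,0],"angular": [0,0.006,0.006],"gripper": 40},{"dp": [0,0,0],"angular": [0,0.006,0.006],"gripper": 40},{"dp": [0,0,0],"angular": [0,0.003,0.003],"gripper": 40},{"dp": [0,0,0],"angular": [0,0,0],"gripper": 40},{"dp": [0,0,0],"angular": [0,0,0],"gripper": 40},{"dp": [0,0,0],"angular": [0,0,0],"gripper": 40},{"dp": [0,0,0],"angular": [0,0,0],"gripper": 40}], grip_force=110)

```text
clock: 13.45
position: [0.5149, 0.1135, 0.0391]
ee_rot: [0.473, 0.53, 0.471, -0.522]
contact_force: [-1.5, -0.3, -2.7]
width: 0.049
```

```bash
python3 go.py 515.5 114.5 38.5 -96.1
```

```text
clock 13.45 pos [0.5149 0.1135 0.0391] w 0.049 F [-1.5 -0.3 -2.7] Mo [-0.26  0.42 -0.08] q6 1.76 tz -96.2
turn units [-0.0011 -0.0047 -0.0061] shift now [ 0.005  0.004 -0.008] shift after turn [ 0.005  0.004 -0.008]
```

>>> arm_command(series=[{"dp": [0.004,0,0],"angular": [0,-0.003,-0.003],"gripper": 40},{"dp": [0.006,0,0],"angular": [0,-0.002,-0.002],"gripper": 40},{"dp": [0.006,0,0],"angular": [0,0,0],"gripper": 40},{"dp": [0.006,0,0],"angular": [0,0,0],"gripper": 40},{"dp": [0.006,0,0],"angular": [0,0,0],"gripper": 40},{"dp": [0.006,0,0],"angular": [0,0,0],"gripper": 40},{"dp": [0.006,0,0],"angular": [0,0,0],"gripper": 40},{"dp": [0.006,0,0],"angular": [0,0,0],"gripper": 40}])

```text
clock: 14.45
position: [0.515, 0.1137, 0.0387]
ee_rot: [0.473, 0.527, 0.471, -0.526]
contact_force: [-3.8, -1.4, 6.2]
width: 0.0488
```

```bash
python3 go.py 515.5 114.5 38.5 -96.1
```

```text
clock 14.45 pos [0.515  0.1137 0.0387] w 0.0488 F [-3.8 -1.4  6.2] Mo [0.17 0.6  0.04] q6 1.77 tz -96.21
turn units [-0.0012  0.0002 -0.0021] shift now [ 0.002  0.003 -0.007] shift after turn [ 0.002  0.003 -0.007]
```

>>> arm_command(series=[{"dp": [0.002,0.01,-0.015],"angular": [0,0.001,0.001],"gripper": 40},{"dp": [0.002,0.015,-0.02],"angular": [0,0.002,0.0015],"gripper": 40},{"dp": [0.002,0.02,-0.025],"angular": [0,0.002,0.0015],"gripper": 40},{"dp": [0.002,0.02,-0.025],"angular": [0,0.002,0.0015],"gripper": 40},{"dp": [0.002,0.02,-0.025],"angular": [0,0.002,0.0015],"gripper": 40},{"dp": [0.002,0.02,-0.025],"angular": [0,0.002,0.0015],"gripper": 40},{"dp": [0.002,0.02,-0.025],"angular": [0,0.002,0.0015],"gripper": 40},{"dp": [0.002,0.02,-0.025],"angular": [0,0.002,0.0015],"gripper": 40}])

```text
clock: 15.45
position: [0.5153, 0.1166, 0.0393]
ee_rot: [-0.471, -0.52, -0.474, 0.532]
contact_force: [-8.5, -10.2, 8.4]
width: 0.0489
```

```bash
python3 go.py 515.5 114.5 38.5 -96.1
```

```text
clock 15.45 pos [0.5153 0.1166 0.0393] w 0.0489 F [ -8.5 -10.2   8.4] Mo [-0.83  0.81 -0.39] q6 1.78 tz -96.12
turn units [-0.0003  0.0064  0.0084] shift now [0.006 0.004 0.017] shift after turn [0.006 0.004 0.017]
```

>>> arm_command(series=[{"dp": [0.002,0.02,-0.025],"angular": [0,0.005,0.005],"gripper": 40},{"dp": [0.002,0.02,-0.025],"angular": [0,0.005,0.005],"gripper": 40},{"dp": [0.002,0.02,-0.025],"angular": [0,0.005,0.005],"gripper": 40},{"dp": [0.002,0.02,-0.025],"angular": [0,0.005,0.005],"gripper": 40},{"dp": [0.002,0.02,-0.025],"angular": [0,0.004,0.004],"gripper": 40},{"dp": [0.002,0.02,-0.025],"angular": [0,0.004,0.004],"gripper": 40},{"dp": [0.002,0.02,-0.025],"angular": [0,0.004,0.004],"gripper": 40},{"dp": [0.002,0.02,-0.025],"angular": [0,0.004,0.004],"gripper": 40}])

```text
clock: 16.45
position: [0.5154, 0.1165, 0.0387]
ee_rot: [0.473, 0.528, 0.473, -0.523]
contact_force: [-7.6, -8.4, 8.4]
width: 0.0484
```

```bash
python3 go.py 515.5 114.5 38.5 -96.1; python3 chk.py press2; python3 rel.py .026 .04
```

```text
clock 16.45 pos [0.5154 0.1165 0.0387] w 0.0484 F [-7.6 -8.4  8.4] Mo [-2.35  1.42 -0.74] q6 1.76 tz -96.02
turn units [ 0.0009 -0.0028 -0.0033] shift now [0.002 0.003 0.017] shift after turn [0.002 0.003 0.017]
light px 849 z pct [0.0313 0.0332 0.0349 0.0459 0.092 ]
foot [517.2 117.1] [112.2  69.9] 83.94 z 0.0336
foot yaw deg -6.06 gap long -1.2 gap short -1.6
```

View pics/press2.png

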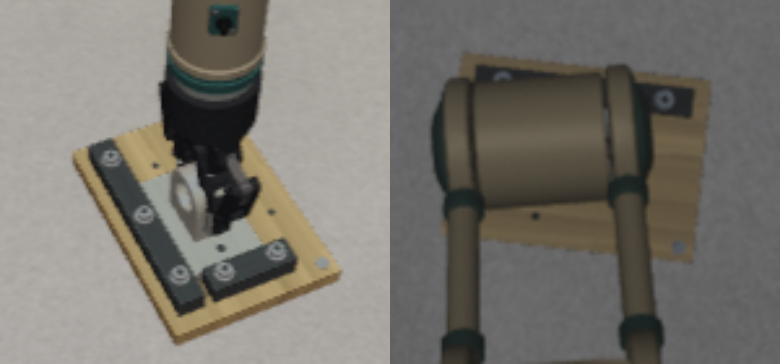

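The foot is flush to both fences, yaw matches, and the position has stopped advancing. Now more sideways push with less downward force, for margin over board friction.

>>> arm_command(series=[{"dp": [-0.002,0.03,-0.035],"angular": [0,0.002,0.002],"gripper": 40},{"dp": [-0.002,0.035,-0.04],"angular": [0,0.003,0.003],"gripper": 40},{"dp": [-0.002,0.04,-0.045],"angular": [0,0.004,0.004],"gripper": 40},{"dp": [-0.002,0.04,-0.045],"angular": [0,0.004,0.004],"gripper": 40},{"dp": [-0.002,0.04,-0.045],"angular": [0,0.004,0.004],"gripper": 40},{"dp": [-0.002,0.04,-0.045],"angular": [0,0.005,0.005],"gripper": 40},{"dp": [-0.002,0.04,-0.045],"angular": [0,0.005,0.005],"gripper": 40},{"dp": [-0.002,0.04,-0.045],"angular": [0,0.005,0.005],"gripper": 40}])

```text
clock: 17.55
position: [0.5153, 0.1167, 0.0397]
ee_rot: [-0.471, -0.517, -0.474, 0.535]
contact_force: [-12.7, -17.4, 11.1]
width: 0.0488
```

```bash
python3 go.py 515.5 116.5 38.5 -96.1
```

```text
clock 17.55 pos [0.5153 0.1167 0.0397] w 0.0488 F [-12.7 -17.4  11.1] Mo [-1.87  1.26 -0.76] q6 1.78 tz -96.02
turn units [0.0008 0.0103 0.0129] shift now [0.01  0.002 0.001] shift after turn [0.01  0.001 0.002]
```

>>> arm_command(series=[{"dp": [-0.002,0.03,-0.035],"angular": [0,0.008,0.009],"gripper": 40},{"dp": [-0.002,0.03,-0.035],"angular": [0,0.008,0.009],"gripper": 40},{"dp": [-0.002,0.03,-0.035],"angular": [0,0.008,0.009],"gripper": 40},{"dp": [-0.002,0.03,-0.035],"angular": [0,0.008,0.008],"gripper": 40},{"dp": [-0.002,0.03,-0.035],"angular": [0,0.007,0.007],"gripper": 40},{"dp": [-0.002,0.03,-0.035],"angular": [0,0.006,0.006],"gripper": 40},{"dp": [-0.002,0.03,-0.035],"angular": [0,0.005,0.005],"gripper": 40},{"dp": [-0.002,0.03,-0.035],"angular": [0,0.005,0.005],"gripper": 40}])

```text
clock: 18.55
position: [0.5153, 0.1165, 0.0389]
ee_rot: [0.474, 0.53, 0.474, -0.52]
contact_force: [-8.3, -10.7, 7.1]
width: 0.049
```

```bash
python3 go.py 515.5 116.5 38.5 -96.1
```

```text
clock 18.55 pos [0.5153 0.1165 0.0389] w 0.049 F [ -8.3 -10.7   7.1] Mo [-3.22  1.92 -1.14] q6 1.75 tz -95.82
turn units [ 0.0031 -0.0064 -0.0067] shift now [ 0.003  0.002 -0.   ] shift after turn [ 0.003  0.002 -0.   ]
```

>>> arm_command(series=[{"dp": [-0.003,0.04,-0.045],"angular": [0.001,0.004,0.004],"gripper": 40},{"dp": [-0.003,0.04,-0.045],"angular": [0.001,0.004,0.004],"gripper": 40},{"dp": [-0.003,0.04,-0.045],"angular": [0.001,0.004,0.004],"gripper": 40},{"dp": [-0.003,0.04,-0.045],"angular": [0.001,0.005,0.005],"gripper": 40},{"dp": [-0.003,0.04,-0.045],"angular": [0,0.006,0.006],"gripper": 40},{"dp": [-0.003,0.04,-0.045],"angular": [0,0.006,0.006],"gripper": 40},{"dp": [-0.003,0.04,-0.045],"angular": [0,0.006,0.006],"gripper": 40},{"dp": [-0.003,0.04,-0.045],"angular": [0,0.006,0.006],"gripper": 40}])

```text
clock: 19.55
position: [0.5152, 0.1166, 0.0388]
ee_rot: [-0.473, -0.523, -0.475, 0.527]
contact_force: [-11.6, -17.7, 10.0]
width: 0.0488
```

```bash
python3 go.py 515.5 116.5 38.5 -96.1; python3 go.py 515.5 116.5 38.5 -96.1; python3 chk.py f1; python3 rel.py .026 .04; python3 go.py 515.5 116.5 38.5 -96.1
```

```text
clock 19.55 pos [0.5152 0.1166 0.0388] w 0.0488 F [-11.6 -17.7  10. ] Mo [-2.38  1.48 -0.9 ] q6 1.76 tz -95.82
turn units [0.0031 0.0012 0.0038] shift now [0.003 0.003 0.   ] shift after turn [0.003 0.003 0.   ]
clock 19.55 pos [0.5152 0.1166 0.0388] w 0.0488 F [-11.6 -17.7  10. ] Mo [-2.38  1.48 -0.9 ] q6 1.76 tz -95.82
turn units [0.0031 0.0012 0.0038] shift now [0.003 0.003 0.   ] shift after turn [0.003 0.003 0.   ]
light px 847 z pct [0.0313 0.0331 0.0348 0.0457 0.0907]
foot [517.  115.5] [113.4  70.9] 85.05 z 0.0336
foot yaw deg -4.95 gap long -1.2 gap short -0.0
clock 19.65 pos [0.5152 0.1166 0.0388] w 0.049 F [-11.6 -18.2   9.4] Mo [-2.48  1.5  -0.9 ] q6 1.76 tz -95.83
turn units [0.003  0.0012 0.0038] shift now [0.003 0.003 0.   ] shift after turn [0.003 0.003 0.   ]
```

The pose is good, but the net push on the long fence (about 9.6 N) could partly be friction. I'll shift more push to it and a bit less to the short fence.

>>> arm_command(series=[{"dp": [-0.003,0.05,-0.04],"angular": [0.001,0.006,0.007],"gripper": 40},{"dp": [-0.003,0.06,-0.04],"angular": [0.001,0.006,0.008],"gripper": 40},{"dp": [-0.003,0.065,-0.04],"angular": [0.001,0.006,0.008],"gripper": 40},{"dp": [-0.003,0.065,-0.04],"angular": [0.001,0.0055,0.008],"gripper": 40},{"dp": [-0.003,0.065,-0.04],"angular": [0,0.0055,0.008],"gripper": 40},{"dp": [-0.003,0.065,-0.04],"angular": [0,0.0055,0.008],"gripper": 40},{"dp": [-0.003,0.065,-0.04],"angular": [0,0.0055,0.008],"gripper": 40},{"dp": [-0.003,0.065,-0.04],"angular": [0,0.0055,0.008],"gripper": 40}])

```text
clock: 20.65
position: [0.5154, 0.1166, 0.0394]
ee_rot: [-0.467, -0.519, -0.48, 0.531]
contact_force: [-17.0, -12.8, 15.2]
width: 0.049
```

```bash
python3 chk.py f2; python3 rel.py .026 .04; python3 go.py 515.5 116.5 38.5 -96.1
```

```text
light px 852 z pct [0.0315 0.0334 0.0352 0.0455 0.0908]
foot [516.8 114.6] [111.7  69.9] 84.28 z 0.0339
foot yaw deg -5.72 gap long -1.1 gap short 0.9
clock 20.75 pos [0.5154 0.1166 0.0394] w 0.0491 F [-17.7 -14.   15.1] Mo [-2.18  2.25 -0.88] q6 1.76 tz -95.94
turn units [0.0018 0.0002 0.0168] shift now [0.007 0.001 0.   ] shift after turn [0.007 0.001 0.   ]
```

>>> arm_command(series=[{"dp": [-0.006,0.05,-0.045],"angular": [0,0.006,0.012],"gripper": 40},{"dp": [-0.006,0.05,-0.045],"angular": [0,0.006,0.012],"gripper": 40},{"dp": [-0.006,0.05,-0.045],"angular": [0,0.006,0.012],"gripper": 40},{"dp": [-0.006,0.05,-0.045],"angular": [0,0.006,0.012],"gripper": 40},{"dp": [-0.006,0.055,-0.045],"angular": [0,0.006,0.011],"gripper": 40},{"dp": [-0.006,0.055,-0.045],"angular": [0,0.006,0.01],"gripper": 40},{"dp": [-0.006,0.055,-0.045],"angular": [0,0.006,0.01],"gripper": 40},{"dp": [-0.006,0.055,-0.045],"angular": [0,0.006,0.01],"gripper": 40}])

```text
clock: 21.75
position: [0.5154, 0.1165, 0.0387]
ee_rot: [0.477, 0.527, 0.471, -0.522]
contact_force: [-13.1, -16.7, 10.9]
width: 0.0488
```

```bash
python3 chk.py f3; python3 rel.py .026 .04; python3 go.py 515.5 116.5 38.5 -96.1
```

```text
light px 854 z pct [0.031  0.033  0.0348 0.0458 0.0913]
foot [516.8 116.4] [111.9  70.5] 83.82 z 0.0334
foot yaw deg -6.18 gap long -0.9 gap short -0.9
clock 21.85 pos [0.5154 0.1165 0.0387] w 0.0487 F [-12.4 -17.   10.7] Mo [-2.25  2.35 -0.88] q6 1.77 tz -95.84
turn units [ 0.0029  0.0003 -0.0066] shift now [0.002 0.001 0.   ] shift after turn [0.002 0.001 0.   ]
```

>>> arm_command(series=[{"dp": [-0.012,0.06,-0.038],"angular": [0.001,0.006,0.009],"gripper": 40},{"dp": [-0.012,0.06,-0.038],"angular": [0.001,0.006,0.009],"gripper": 40},{"dp": [-0.012,0.06,-0.038],"angular": [0.001,0.006,0.009],"gripper": 40},{"dp": [-0.012,0.06,-0.038],"angular": [0.001,0.0055,0.009],"gripper": 40},{"dp": [-0.012,0.06,-0.038],"angular": [0,0.0055,0.0095],"gripper": 40},{"dp": [-0.012,0.06,-0.038],"angular": [0,0.0055,0.0095],"gripper": 40},{"dp": [-0.012,0.06,-0.038],"angular": [0,0.0055,0.0095],"gripper": 40},{"dp": [-0.012,0.06,-0.038],"angular": [0,0.0055,0.0095],"gripper": 40}])

```text
clock: 22.85
position: [0.5153, 0.1165, 0.0387]
ee_rot: [0.475, 0.527, 0.473, -0.523]
contact_force: [-12.2, -11.9, 5.3]
width: 0.0487
```

```bash
python3 chk.py f4; python3 rel.py .026 .04; python3 go.py 515.5 116.5 38.5 -96.1
```

```text
light px 852 z pct [0.0315 0.0331 0.0348 0.0461 0.091 ]
foot [520.  115.3] [112.5  71.3] 88.97 z 0.0336
foot yaw deg -1.03 gap long -4.2 gap short -0.1
clock 22.95 pos [0.5153 0.1165 0.0387] w 0.0483 F [-11.9 -11.8   5.4] Mo [-2.58  2.24 -0.95] q6 1.76 tz -95.85
turn units [ 0.0028 -0.0021 -0.004 ] shift now [ 0.002  0.001 -0.   ] shift after turn [ 0.002  0.002 -0.   ]
```

View pics/f4.png

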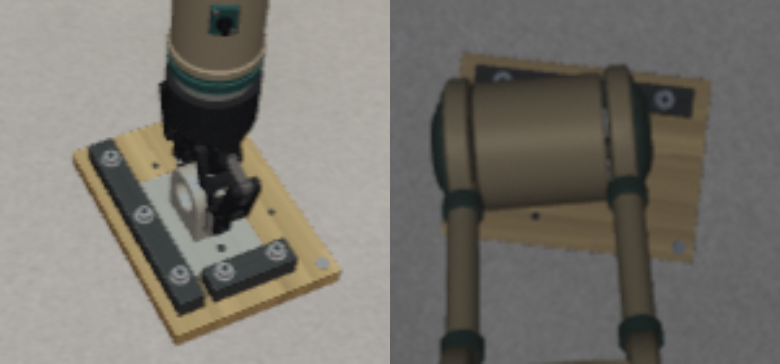

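The view shows the foot flush in the corner, and force and pose held steady over the camera calls. One depth-rectangle yaw of -1° is an outlier: the tool yaw did not change, and the earlier readings gave about -6°. Handing in.

```bash
python3 -c "
from rig import *
print(sign_off())"; python3 go.py 515.5 116.5 38.5 -96.1
```

```text
the job is handed in; nothing more can be done
None
the job is handed in; nothing more can be done
```

I gripped the pedestal by its cheeks, carried it to the drill board, set it foot down and slid it into the corner. I handed the job in at about 23 s with the arm still holding and pressing it there; no verdict came back.

**Last checks:**
- **Grip:** the opening read about 48.5 mm at a 110 N setting.
- **Position:** the tool stopped advancing at (515.3, 116.5, 38.7) mm. That is about 2 mm further in y than my first estimate of the seat, which is within the camera calibration error.
- **Tilt:** the tool was within about 0.4° of vertical. The pedestal's own tilt was not measured directly. The tool had leaned up to about 2° during earlier pushes and I corrected it.
- **Forces:** the net push was about 10.6 N towards the long fence and 13 N towards the short one, with about 5 N downward. These are wrist readings and include some board friction, so the true force on each fence is lower. In a worst-case friction estimate, the long fence still gets about 2.6 N.

**Checks that disagreed:**
- The last camera fit of the foot gave a yaw of -1° and a 4 mm overlap with the long fence. I took this as a bad fit, because the tool yaw (about -5.9°, fence about -6.1°) and the picture had not changed. The five earlier fits in the corner gave -5.0° to -6.2°.
- Those fits put the gaps to the fences between -1.6 and +1.4 mm, so they scatter by more than a millimetre.

I kept the arm clear of the other things on the bench. I did not measure their positions again afterwards.

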